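# Dock a reagent cassette and clamp it to the first slip of the clutch screw

## Task

Load the orange reagent cassette into the docking station: set it on the station's floor plate, slide it gently between the guides, under the clamp bridge, until it is fully home against the end stop. Then tighten the black thumbscrew clockwise until its slip clutch slips for the first time, and stop there: let it slip a little, but no more than about 20 degrees in all. Let go, with the cassette still home under the clamp, and leave the other things on the bench alone.

Things in the scene. Friction and masses are not known exactly. Their poses are not given: they have to be found in the camera images.
- cassette: Orange plastic reagent cassette, a plain block 110 (its x) x 40 (y) x 36 (z) mm with a white label with four amber wells on top; about 0.2 kg, starts lying flat on the bench. Origin: centre of its underside. Both ends are alike: either may go in first.
- spent_cassette: Grey cassette of the same size and shape, a bystander. It is not to be loaded. Origin: centre of its underside.
- dock: Docking station fixed on the bench; place and yaw vary. Origin: on the bench, on the channel's middle line. The cassette slides along the dock's +x, long side along x. Cream floor plate 235 x 84 mm, top 10 mm up, x = -130 to +105 mm; nothing stands on it before x = +20 mm. Screw and clamp stand at its far (+x) end.
- mouth (a point): Start of the flared mouth of the two aluminium guides, on the plate's top, middle line. Axes as the dock's. The flare is 25 mm long; after it the guides' inner faces are 43.4 mm apart. Guides 14 mm high above the plate.
- home (a point): Where the cassette's origin lies when it is fully home: on the plate's top (10 mm above the bench), 30 mm along +x from the dock's origin, 9 mm from the mouth point, 55 mm before the face of the rigid end stop. Axes as the dock's.
- clamp: Clamp bridge, fixed across the channel, axes as the dock's. Origin: on the screw's axis at the bridge's underside, 51 mm above the bench, 35 mm along +x from the home point. Bridge 40 (x) x 80 (y) mm, top 63 mm above the bench. Under it a rubber pad, at the start 1.3 to 3.7 mm above the top of a cassette on the plate (not measured); it goes down 1.5 mm per rad of screw.
- knob_grip (a point): Point on the vertical axis of the black, round, knurled thumbscrew at the height to grip it, 87.5 mm above the bench; it does not turn with the knob. Knob 38 mm across, from 66.5 to 96.5 mm above the bench; grip it from any side. Clockwise seen from above tightens, counter-clockwise backs it off.
- screw_axis (a point): Screw's axis at the bridge's top, does not turn. Screw backed off 1.2 to 2.8 rad at the start (not measured). It turns against 0.04 N m (more once the pad squeezes the cassette: 0.07) up to a rigid shoulder. From there the knob winds up a spring, 1.2 N m per rad, until at 0.28 N m the clutch slips: the torque stops rising. Let go, the knob springs back; the screw stays. Grip with 25 N or more.
- telltale_pin (a point): Top of a small red pin, 10 mm across, in the middle of the knob's top, 96.5 mm above the bench. It lifts 0.5 mm per radian that the clutch has slipped clockwise: too little to be read from measured poses, it serves the inspector.
- tube_rack: Bystander: blue rack 60 x 160 mm with capped tubes, 86 mm high. Origin: centre of its underside.
- tip_box: Bystander: green pipette-tip box 90 x 120 x 54 mm. Origin: centre of its underside.
- reagent_bottle: Bystander: amber bottle, 52 mm across, 110 mm high. Origin: centre of its underside.
- control_jar: Bystander: white jar with red cap, 56 mm across, 70 mm high. Origin: centre of its underside.
- scanner: Bystander: black and grey hand scanner, 185 x 55 x 36 mm. Origin: centre of its underside.
- waste_tray: Bystander: white open tray 150 x 200 x 50 mm. Origin: centre of its underside.
Not all that is in view belongs to the job. Of the things that look like the dock, the larger one is meant. Leave any green look-alike of the cassette alone.

How it is judged:
On the way, in this order (a step that is already met when the one before it is completed fails the run):
1. the orange cassette lies fully home in the dock (x of cassette in the frame of dock between 0.0275 and 0.0325 m and y of cassette in the frame of dock between -0.003 and 0.003 m and z of cassette in the frame of dock between 0.008 and 0.012 m and angle between the x axis of cassette and the x axis of dock, either way round below 0.05 rad), for 0.2 s.
2. the screw is tight: the pad presses on the cassette and the clutch has slipped (z of telltale_pin in the frame of clamp above 0.04552 m and contact force between cassette and clamp above 2 N), for 0.1 s.
At the end, for the whole second after the job is handed in: Cassette flat on the plate and home (origin within 2.5 mm along, 3 mm across, straight within 0.05 rad), the pad presses on it with over 2 N, the clutch has slipped more than 0.04 and less than 0.45 rad in all (telltale up 0.02 to 0.22 mm), at rest and let go (all of step 1 and all of step 2 and z of telltale_pin in the frame of clamp below 0.045725 m and linear speed of cassette below 0.01 m/s); the robot touches nothing.
It fails at once if the clutch slips by more than 0.45 rad (about 26 degrees) in all (z of telltale_pin in the frame of clamp above 0.045725 m).
It fails at once if the cassette is rammed or forced: more than 40 N between it and the station (contact force between cassette and dock above 40 N).
It fails at once if a bystander is moved by more than 30 mm (distance of any of spent_cassette, tube_rack, tip_box, reagent_bottle, control_jar, scanner, waste_tray from where it was at the start of the episode above 0.03 m).
It also fails if it takes over 72 s, if anything falls off the work surface, if the arm or the gripper's body presses on something with over 40 N, if the wrist force passes 120 N, or if a joint passes its speed limit or range.

## Robot

A 6-joint arm with a two-finger parallel gripper is mounted at the origin on the work surface. World frame = base frame: x ahead of the robot, y to its left, z up, the work surface at z = 0. Lengths are in m, angles in rad, forces in N, time in s.
With the tool pointing down it reaches from about 0.35 to 0.925 m from the base axis. Payload 6.4 kg.
Tool frame: the origin (TCP) lies midway between the tips of the shut fingers; the grasp point (between the pads) lies 19 mm behind it (robot.hold_point_z is the distance from the TCP to the grasp point, in m); z points along the fingers, y is the line along which they close (so a half turn about z gives the same grasp; the last joint's range is limited). The gripper opens to 94 mm and grips with 3 to 60 N. Pads are 16 mm wide; open, the fingers measure 119 mm over their backs; the gripper's body (75 mm by 177 mm) begins 78 mm behind the grasp point.
Start: joints at [-1.33, 0.245, 1.558, -0, 1.339, -0.174], TCP at [0.262, -0.595, 0.205] pointing down, gripper open.
Joint ranges: [-3.13, 3.13], [-1.02, 2.26], [0.13, 2.54], [-0.95, 4.09], [0.21, 2.88], [-2.74, 2.74]. Speed limits (rad/s): [2.57, 2.57, 3.14, 3.14, 3.14, 3.14].

## Interface

Orientations are given as a unit quaternion [x, y, z, w].
In Python, from workcell import sensors, eyes, robot gives the robot as it stands.
- The arm moves only by the tool carry_out, never from a script. Its argument "moves" is a list of rows, each an object of numbers: "tx", "ty", "tz": the shift along the tool's x, y, z in mm; "twist": the turn about the tool's z in rad. A call has 1 to 12 rows; each row shifts and turns the commanded pose from where the row before left it, along the tool's axes as they then stand; what a row does not reach is not made up. A row lasts 1/8 s, in which the tool goes at most 62.5 mm and 10.7 degrees, less where a joint would pass 70% of its speed; a pose out of reach is approached as far as the arm can. A call is refused whole if a number of a shift passes 62.5 or a number of a turn 0.188, either way. A call with a gripper value outside its range is refused whole. "claw" is the finger opening in mm, from 0 to 94, set as the call begins (left out, the last holds). The fingers move at their own pace and stop on an object; the grip force is fixed at half the most. Time passes only in rows, so rows that do not move let the fingers close. It gives the time, the measured TCP pose, the force, the opening and the grip force at its end, in the units of the state.
- sensors.read_state(): the state, without advancing time (a new reading comes with each control period).
- eyes.snapshot(name): name is "scene" or "top"; returns the picture (400x640x3 uint8, red, green, blue); there is no depth.
- eyes.get_calibration(name): a dict with "fx", "fy", "cx", "cy" (pixels), "dist_coeffs" ([k1, k2, p1, p2, k3] as OpenCV has them; the pictures are not rectified), "pose" (4x4, takes a point from camera to world coordinates). Camera axes: x right, y down, z forward; pixel columns grow to the right and rows downward; lengths in m; the calibration is good to about 2 mm. A picture is of the moment at which its call begins. get_calibration takes no time and is no camera call.
- robot.job_done(): hands the job in; it is judged then, once.
The state is a dict: "time_s": time; "q": joint angles; "dq": joint speeds; "joint_torque": joint torques, N m; "tool_pos": TCP position; "tool_rot": TCP orientation; "contact_force": force on the tool from outside, world axes, zero at the start; "torque": the same for the moment, N m; "grip_width": finger opening in m; "finger_force": force on a finger pad.
Only numpy, scipy, OpenCV 4.12 (cv2) and the standard library are available. Lean on these libraries where they do the work, as an engineer would, in place of code of your own. Each camera call takes 0.05 s, during which the arm holds its last target. There are 200 camera calls.

## Working session

There is one attempt and no reset: what is moved stays moved. The work goes in short steps, Python scripts to look and compute and a tool call to move; the robot and the scene stay as the last step left them, time stands still between calls to the robot, and variables do not carry over. Pictures are saved under pics/ and viewed, at most 10 in all, crops included, and the job is handed in when it is done.

Besides the shell and the picture viewer there is one more tool, called after "Emit:" as a command line: name --argument value ..., lists and objects as JSON in quotes. carry_out: Moves the arm, as the interface text tells. Its arguments: {"type":"object","properties":{"moves":{"type":"array"},"claw":{"type":"number"}},"required":["moves"]}

```bash
mkdir -p pics; python3 - <<'E'
from workcell import sensors, eyes, robot
import cv2
for n in("scene","top"):
    im=eyes.snapshot(n); cv2.imwrite(f"pics/{n}0.png",im[:,:,::-1]); c=eyes.get_calibration(n); print(n,c)
s=sensors.read_state(); print(s); print(robot.hold_point_z)
E
```

```text
scene {'fx': 380.2014697704415, 'fy': 380.2014697704415, 'cx': 323.7338760151606, 'cy': 198.5748993775842, 'dist_coeffs': array([-0.02760744,  0.        ,  0.        ,  0.        ,  0.        ]), 'pose': array([[-0.6218528 ,  0.62954288, -0.46580561,  1.12689563],
       [ 0.78305298,  0.50840451, -0.35826371,  0.40300831],
       [ 0.01127531, -0.58753776, -0.80911819,  1.03963216],
       [ 0.        ,  0.        ,  0.        ,  1.        ]])}
top {'fx': 453.4467385565948, 'fy': 453.4467385565948, 'cx': 321.57894295735133, 'cy': 198.0582035980103, 'dist_coeffs': array([-0.06305472,  0.        ,  0.        ,  0.        ,  0.        ]), 'pose': array([[-0.02743051, -0.99075283,  0.13287739,  0.39168613],
       [-0.99962128,  0.02748057, -0.00145751, -0.00612034],
       [-0.00220752, -0.13286705, -0.99113141,  1.43568292],
       [ 0.        ,  0.        ,  0.        ,  1.        ]])}
{'time_s': 0.1, 'q': array([-1.33008569e+00,  2.45759668e-01,  1.55885508e+00, -3.50057865e-05,
        1.33869756e+00, -1.74096154e-01]), 'dq': array([ 0.00011813, -0.00251759, -0.00254132, -0.0023317 ,  0.00033572,
       -0.00065648]), 'joint_torque': array([-2.53829546e-05, -4.16916311e+01, -3.15525305e+01,  6.86603528e-02,
        3.09806911e-02, -5.07086452e-05]), 'tool_pos': array([ 0.26182924, -0.59435482,  0.20446559]), 'tool_rot': array([ 9.78567711e-01,  2.05923519e-01, -4.56538132e-05, -8.58782644e-04]), 'contact_force': array([ 0.10011874, -0.21325773, -0.12831459]), 'torque': array([ 0.0386493 ,  0.04132748, -0.0096252 ]), 'finger_force': 0.0, 'grip_width': 0.09397779540117919}
0.0188
```

View pics/scene0.png

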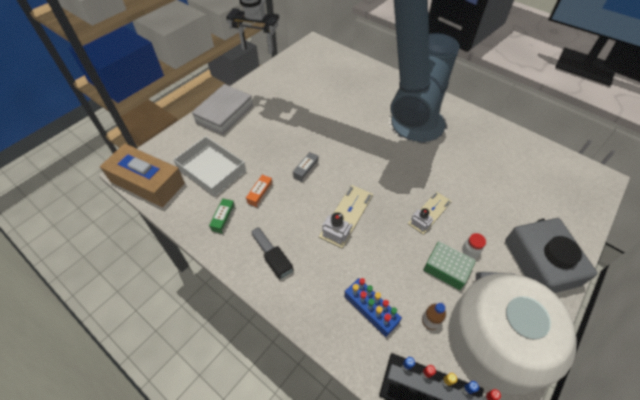

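View pics/top0.png

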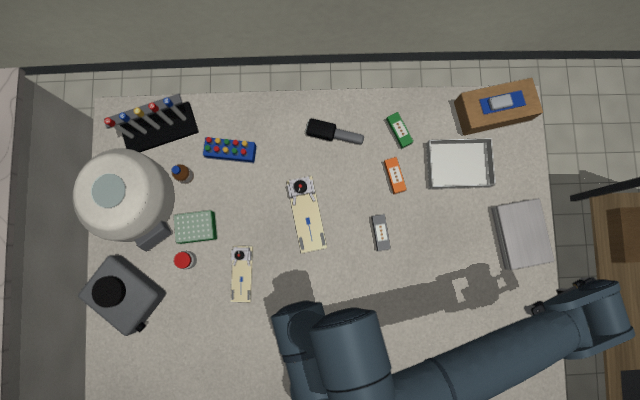

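The top view shows the orange cassette at about (395,175) and the larger dock at about (307,215), with its screw end up at (300,187). The grey cassette is at (380,232), the green look-alike at (400,130), and the small dock look-alike at (241,275). I'll crop in on the dock and the cassette.

```bash
python3 - <<'E'
import cv2,numpy as np
t=cv2.imread("pics/top0.png");s=cv2.imread("pics/scene0.png")
a=cv2.resize(t[150:260,270:420],(780,572),interpolation=cv2.INTER_CUBIC)
cv2.imwrite("pics/a.png",a)
b=cv2.resize(s[150:250,235:385],(780,520),interpolation=cv2.INTER_CUBIC)
cv2.imwrite("pics/b.png",b)
E
```

```text
(no output)
```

View pics/a.png

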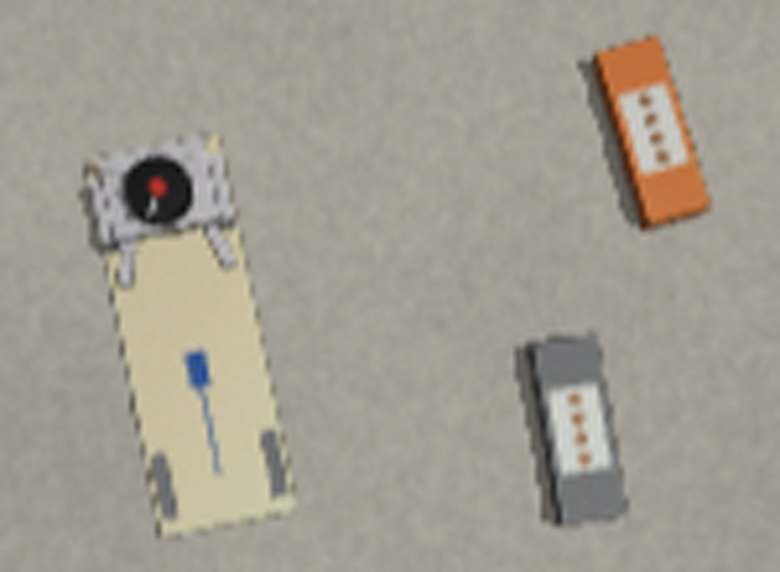

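View pics/b.png

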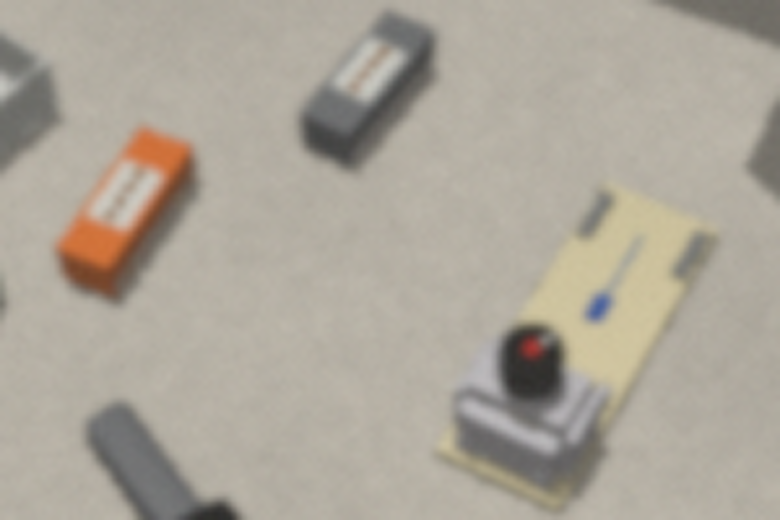

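The crops show the plate's long edges (top-crop left (105,255)-(160,535), right (240,235)-(295,510)), the red pin at (158,187), and the blue mark lying on the middle line. Next I'll measure.

```bash
cat > h.py <<'E'
import cv2,numpy as np
from workcell import sensors, eyes, robot
def ray(n,px):
    c=eyes.get_calibration(n);K=np.array([[c['fx'],0,c['cx']],[0,c['fy'],c['cy']],[0,0,1.]])
    p=cv2.undistortPoints(np.float64(px).reshape(-1,1,2),K,c['dist_coeffs']).reshape(-1,2)
    T=c['pose'];return T[:3,3],np.c_[p,np.ones(len(p))]@T[:3,:3].T
def plane(n,px,z):
    o,d=ray(n,px);return (o+d*((z-o[2])/d[:,2])[:,None])[:,:2]
def two(pa,pb):
    A=[];b=[]
    for n,p in(("top",pa),("scene",pb)):
        o,d=ray(n,[p]);d=d[0]/np.linalg.norm(d[0]);M=np.eye(3)-np.outer(d,d);A.append(M);b.append(M@o)
    A=np.vstack(A);b=np.hstack(b);x,r,_,_=np.linalg.lstsq(A,b,rcond=None);return x,r
def mask(im,lo,hi,box):
    h=cv2.cvtColor(im,cv2.COLOR_RGB2HSV);m=cv2.inRange(h,np.array(lo),np.array(hi))
    k=np.zeros_like(m);x0,y0,x1,y1=box;k[y0:y1,x0:x1]=255;return m&k
def biggest(m):
    c=max(cv2.findContours(m,cv2.RETR_EXTERNAL,cv2.CHAIN_APPROX_NONE)[0],key=cv2.contourArea);return c
def cen(m):
    M=cv2.moments(m,True);return np.array([M['m10'],M['m01']])/M['m00']
E
python3 - <<'E'
from h import *
I={n:cv2.imread(f"pics/{n}0.png")[:,:,::-1].copy() for n in("top","scene")}
B=dict(top=(370,150,420,205),scene=(240,165,280,212)); D=dict(top=(280,165,335,260),scene=(310,170,380,255))
P={}
for n in I:
    m=mask(I[n],(5,130,90),(16,255,255),B[n]);c=biggest(m);f=np.zeros_like(m);cv2.drawContours(f,[c],-1,255,-1)
    P[n,'c']=cen(f);g=plane(n,c.reshape(-1,2),.018)
    r=cv2.minAreaRect(np.float32(g*1000));print(n,'cass',cen(f),plane(n,[cen(f)],.018),r)
    # label
    hsv=cv2.cvtColor(I[n],cv2.COLOR_RGB2HSV);lab=((f>0)&(hsv[...,1]<110)).astype('u1')
    print(' label',lab.sum(),plane(n,[cen(lab)],.036))
    m=mask(I[n],(0,130,100),(8,255,255),D[n])|mask(I[n],(172,130,100),(180,255,255),D[n]);P[n,'p']=cen(m);print(n,'pin',m.sum()/255,cen(m),plane(n,[cen(m)],.0965))
    m=mask(I[n],(100,100,60),(125,255,255),D[n]);ys,xs=np.nonzero(m);g=plane(n,np.c_[xs,ys],.010);l=cv2.fitLine(np.float32(g),cv2.DIST_L2,0,.001,.001).ravel()
    print(' blue',len(xs),g.mean(0),np.arctan2(l[1],l[0]))
    m=mask(I[n],(18,45,120),(35,255,255),D[n]);c=biggest(m);g=plane(n,c.reshape(-1,2),.010);r=cv2.minAreaRect(np.float32(g*1000));print(' plate',r,cv2.boxPoints(r).tolist())
for k in'cp':print(k,two(P['top',k],P['scene',k]))
E
```

```text
top cass [394.84732824 175.09160305] [[ 0.64896294 -0.24317946]] ((650.3222045898438, -243.8468780517578), (111.81416320800781, 40.163394927978516), 13.832741737365723)
 label 0 [[nan nan]]
top pin 10.0 [299.8 185.5] [[0.61092527 0.05600332]]
 blue 20 [0.51270767 0.03810449] 0.29783425
 plate ((508.8612060546875, 37.376861572265625), (179.19528198242188, 82.85478973388672), 10.139482498168945) [[413.36981201171875, 62.38401794433594], [427.95599365234375, -19.176748275756836], [604.3526000976562, 12.369705200195312], [589.7664184570312, 93.93047332763672]]
scene cass [258.23423423 191.36486486] [[ 0.65365553 -0.23932036]] ((647.4301147460938, -243.99462890625), (123.37452697753906, 43.408836364746094), 14.351178169250488)
 label 0 [[nan nan]]
scene pin 11.0 [336.63636364 216.54545455] [[0.61147379 0.05613862]]
 blue 4 [0.51409512 0.03928559] 0.1885077
 plate ((503.52679443359375, 38.514739990234375), (168.23562622070312, 83.26519775390625), 10.399677276611328) [[413.27557373046875, 64.27900695800781], [428.30609130859375, -17.61834716796875], [593.7780151367188, 12.750473022460938], [578.7474975585938, 94.6478271484375]]
c (array([ 0.65022292, -0.24428729,  0.01039477]), array([7.8045519e-08]))
p (array([0.61107417, 0.05596541, 0.09583875]), array([1.26886836e-08]))h.py:20: RuntimeWarning: invalid value encountered in divide
  M=cv2.moments(m,True);return np.array([M['m10'],M['m01']])/M['m00']
```

```bash
cat >> h.py <<'E'
def to(x,y,z,th):
    s=sensors.read_state();q=s['tool_rot'];p=s['tool_pos'];t=2*np.arctan2(q[1],q[0])
    e=np.array([x,y,z])-p;c,n=np.cos(t),np.sin(t);tw=-(th-t);tw=(tw+np.pi)%(2*np.pi)-np.pi
    print('t',round(s['time_s'],2),'pos',p.round(4),'th',round(t,4),'q6',s['q'][5].round(3),'F',s['contact_force'].round(1),'M',s['torque'].round(3),'w',round(s['grip_width'],4),'ff',round(s['finger_force'],1))
    c2,n2=np.cos(th),np.sin(th)
    print('now-frame mm',(1000*np.array([e[0]*c+e[1]*n,e[0]*n-e[1]*c,-e[2]])).round(1),'after-twist-frame',(1000*np.array([e[0]*c2+e[1]*n2,e[0]*n2-e[1]*c2,-e[2]])).round(1),'twist',round(tw,4))
E
echo ok
```

```text
ok
```

Emit:
carry_out --moves '[{"twist": -0.186}, {"twist": -0.186}, {"twist": -0.186}, {"twist": -0.186}, {"twist": -0.186}, {"twist": -0.186}, {"twist": -0.186}, {"twist": -0.186}, {"twist": -0.186}, {"twist": -0.186}, {"twist": -0.186}, {"twist": -0.186}]' --claw 94

```text
invalid input at $.moves[0]: expected keys tx, ty, tz, twist
```

Emit:
carry_out --moves '[{"twist": -0.1845}, {"twist": -0.1845}, {"twist": -0.1845}, {"twist": -0.1845}, {}]'

```text
invalid input at $.moves[0]: expected keys tx, ty, tz, twist
```

```bash
python3 -c "
from h import *
to(.6228,-.2504,.1,.243+np.pi)"
```

```text
t 0.1 pos [ 0.2618 -0.5944  0.2045] th 0.4148 q6 -0.174 F [ 0.1 -0.2 -0.1] M [ 0.039  0.041 -0.01 ] w 0.094 ff 0.0
now-frame mm [ 469.  -169.3  104.5] after-twist-frame [-433.1  247.   104.5] twist -2.9698
```

Emit:
carry_out --moves '[{"tx": 0, "ty": 0, "tz": 0, "twist": -0.186}, {"tx": 0, "ty": 0, "tz": 0, "twist": -0.186}, {"tx": 0, "ty": 0, "tz": 0, "twist": -0.186}, {"tx": 0, "ty": 0, "tz": 0, "twist": -0.186}, {"tx": 0, "ty": 0, "tz": 0, "twist": -0.186}, {"tx": 0, "ty": 0, "tz": 0, "twist": -0.186}, {"tx": 0, "ty": 0, "tz": 0, "twist": -0.186}, {"tx": 0, "ty": 0, "tz": 0, "twist": -0.186}, {"tx": 0, "ty": 0, "tz": 0, "twist": -0.186}, {"tx": 0, "ty": 0, "tz": 0, "twist": -0.186}, {"tx": 0, "ty": 0, "tz": 0, "twist": -0.186}, {"tx": 0, "ty": 0, "tz": 0, "twist": -0.186}]' --claw 94

```text
time_s: 1.6
tool_pos: [0.2619, -0.5945, 0.2048]
tool_rot: [0.242, 0.97, 0.0, -0.0]
contact_force: [0.6, -0.1, -0.2]
grip_width: 0.094
finger_force: 0.0
```

Emit:
carry_out --moves '[{"tx": 0, "ty": 0, "tz": 0, "twist": -0.1845}, {"tx": 0, "ty": 0, "tz": 0, "twist": -0.1845}, {"tx": 0, "ty": 0, "tz": 0, "twist": -0.1845}, {"tx": 0, "ty": 0, "tz": 0, "twist": -0.1845}, {"tx": -48, "ty": 27, "tz": 11, "twist": 0}, {"tx": -48, "ty": 27, "tz": 11, "twist": 0}, {"tx": -48, "ty": 27, "tz": 11, "twist": 0}, {"tx": -48, "ty": 27, "tz": 11, "twist": 0}, {"tx": -48, "ty": 27, "tz": 11, "twist": 0}, {"tx": -48, "ty": 27, "tz": 11, "twist": 0}, {"tx": -48, "ty": 27, "tz": 11, "twist": 0}, {"tx": -48, "ty": 27, "tz": 11, "twist": 0}]'

```text
time_s: 3.1
tool_pos: [0.7078, -0.3206, 0.0577]
tool_rot: [-0.033, 0.998, -0.023, -0.053]
contact_force: [0.7, -1.0, 0.5]
grip_width: 0.094
finger_force: 0.0
```

Emit:
carry_out --moves '[{"tx": -30, "ty": 20, "tz": 10, "twist": 0}, {"tx": -19, "ty": 11, "tz": 6.5, "twist": 0}, {"tx": 0, "ty": 0, "tz": 0, "twist": 0}, {"tx": 0, "ty": 0, "tz": 0, "twist": 0}]'

```text
time_s: 3.6
tool_pos: [0.751, -0.2886, 0.0353]
tool_rot: [-0.033, 0.998, -0.022, -0.053]
contact_force: [0.0, 0.4, -0.0]
grip_width: 0.094
finger_force: 0.0
```

```bash
python3 -c "
from h import *
to(.6228,-.2504,.005,.243+np.pi)
cv2.imwrite('pics/s1.png',cv2.resize(eyes.snapshot('scene')[150:250,220:370,::-1],(750,500)))"
```

```text
t 3.6 pos [ 0.751  -0.2886  0.0353] th 3.2073 q6 -2.084 F [ 0.   0.4 -0. ] M [ 0.09  -0.193 -0.   ] w 0.094 ff 0.0
now-frame mm [125.4  46.5  30.3] after-twist-frame [115.3  67.9  30.3] twist -0.1773
```

View pics/s1.png

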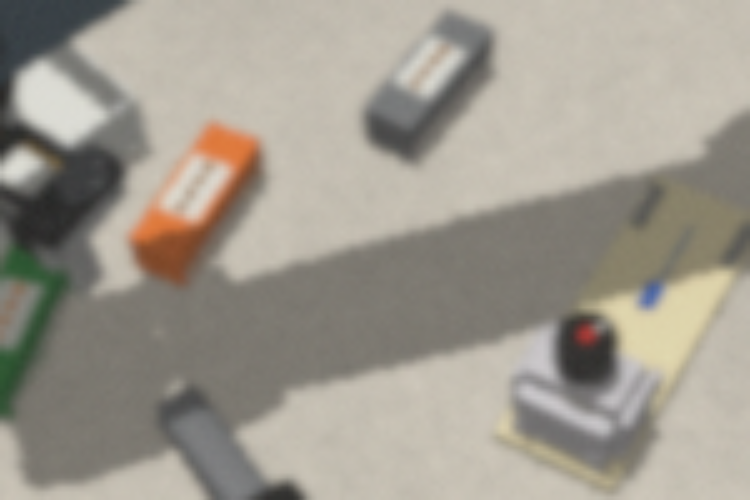

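The gripper ended past the cassette at about (0.75,-0.29) and tilted, so the rows didn't land where I expected. The cassette is untouched. I'll check the joints and make a small test move.

Emit:
carry_out --moves '[{"tx": 0, "ty": 0, "tz": -40, "twist": 0}, {"tx": 0, "ty": 0, "tz": 0, "twist": 0}]'

```text
time_s: 3.9
tool_pos: [0.7579, -0.2883, 0.0806]
tool_rot: [-0.032, 0.998, -0.025, -0.049]
contact_force: [-0.1, 1.1, 1.1]
grip_width: 0.0942
finger_force: 0.0
```

```bash
python3 -c "
from h import *
from scipy.spatial.transform import Rotation as R
s=sensors.read_state();print(s['q'].round(3),R.from_quat(s['tool_rot']).as_matrix().round(3))
to(.6228,-.2504,.1,.243+np.pi)"
```

```text
[-0.471  0.772  1.068 -0.092  1.364 -2.085] [[-0.993 -0.067 -0.096]
 [-0.062  0.997 -0.052]
 [ 0.099 -0.046 -0.994]]
t 3.9 pos [ 0.7579 -0.2883  0.0806] th 3.2066 q6 -2.085 F [-0.1  1.1  1.1] M [ 0.034 -0.214 -0.035] w 0.0942 ff 0.0
now-frame mm [132.3  46.5 -19.4] after-twist-frame [122.   69.2 -19.4] twist -0.178
```

Emit:
carry_out --moves '[{"tx": 0, "ty": 0, "tz": -10, "twist": 0}, {"tx": 0, "ty": 0, "tz": 0, "twist": 0}]'

```text
time_s: 4.15
tool_pos: [0.7565, -0.2863, 0.0856]
tool_rot: [-0.033, 0.998, -0.023, -0.053]
contact_force: [0.1, -0.7, 0.3]
grip_width: 0.0941
finger_force: 0.0
```

Emit:
carry_out --moves '[{"tx": 20, "ty": 0, "tz": 0, "twist": 0}, {"tx": 20, "ty": 0, "tz": 0, "twist": 0}, {"tx": 0, "ty": 0, "tz": 0, "twist": 0}]'

```text
time_s: 4.53
tool_pos: [0.7159, -0.2888, 0.0891]
tool_rot: [-0.032, 0.998, -0.022, -0.053]
contact_force: [-0.3, -0.1, 0.1]
grip_width: 0.0941
finger_force: 0.0
```

Emit:
carry_out --moves '[{"tx": 0, "ty": 20, "tz": 0, "twist": 0}, {"tx": 0, "ty": 20, "tz": 0, "twist": 0}, {"tx": 0, "ty": 0, "tz": 0, "twist": 0}]'

```text
time_s: 4.9
tool_pos: [0.7147, -0.2461, 0.0879]
tool_rot: [-0.034, 0.998, -0.023, -0.053]
contact_force: [-0.6, -0.5, -0.4]
grip_width: 0.0939
finger_force: 0.0
```

```bash
python3 -c "
from h import *
from scipy.spatial.transform import Rotation as R
s=sensors.read_state();print(s['q'].round(3),R.from_quat(s['tool_rot']).as_matrix().round(3))
to(.6228,-.2504,.1,.243+np.pi)"
```

```text
[-0.448  0.645  1.248 -0.092  1.322 -2.062] [[-0.992 -0.071 -0.104]
 [-0.066  0.997 -0.049]
 [ 0.107 -0.042 -0.993]]
t 4.9 pos [ 0.7147 -0.2461  0.0879] th 3.2105 q6 -2.062 F [-0.6 -0.5 -0.4] M [ 0.116 -0.214  0.015] w 0.0939 ff 0.0
now-frame mm [ 92.    2.  -12.1] after-twist-frame [ 90.3  17.9 -12.1] twist -0.1741
```

Emit:
carry_out --moves '[{"tx": 45, "ty": 0, "tz": 0, "twist": 0}, {"tx": 45, "ty": 0, "tz": 0, "twist": 0}, {"tx": 0, "ty": 0, "tz": 0, "twist": 0}, {"tx": 0, "ty": 0, "tz": 0, "twist": 0}]'

```text
time_s: 5.4
tool_pos: [0.6261, -0.2549, 0.0985]
tool_rot: [-0.033, 0.998, -0.023, -0.052]
contact_force: [0.6, 0.3, 0.2]
grip_width: 0.0943
finger_force: 0.0
```

Emit:
carry_out --moves '[{"tx": 0, "ty": 0, "tz": 0, "twist": -0.174}, {"tx": 0, "ty": 0, "tz": 0, "twist": 0}, {"tx": 0, "ty": 0, "tz": 0, "twist": 0}]'

```text
time_s: 5.78
tool_pos: [0.6259, -0.2546, 0.0979]
tool_rot: [-0.118, 0.991, -0.018, -0.054]
contact_force: [0.5, 0.0, 0.2]
grip_width: 0.0938
finger_force: 0.0
```

```bash
python3 -c "
from h import *
from scipy.spatial.transform import Rotation as R
s=sensors.read_state();print(s['q'].round(3),R.from_quat(s['tool_rot']).as_matrix().round(3))
to(.6228,-.2504,.1,.243+np.pi)"
```

```text
[-0.515  0.458  1.496 -0.098  1.255 -2.289] [[-0.966 -0.237 -0.103]
 [-0.233  0.971 -0.049]
 [ 0.111 -0.024 -0.994]]
t 5.78 pos [ 0.6259 -0.2546  0.0979] th 3.3794 q6 -2.289 F [0.5 0.  0.2] M [ 0.095 -0.175  0.02 ] w 0.0938 ff 0.0
now-frame mm [ 2.   4.8 -2.1] after-twist-frame [ 2.   4.8 -2.1] twist -0.0052
```

The tilt came from the last joint: four of the twist rows drove it into its -2.74 limit before q1 had moved. Rows are exact otherwise. The tilt is 0.11 rad, nearly all about the finger-closing axis, so the pads stay parallel to the cassette's sides. That will do for loading, and I'll undo it before gripping the knob.

```bash
cat >> h.py <<'E'
from scipy.spatial.transform import Rotation as Rt
def to(x,y,z,th):
    s=sensors.read_state();p=s['tool_pos'];R=Rt.from_quat(s['tool_rot']).as_matrix()
    t=np.arctan2(R[1,0]-R[0,1]*-1 if 0 else R[1,0],R[0,0])
    print('t',round(s['time_s'],2),'pos',p.round(4),'th',round(t%(2*np.pi),4),'toolz',R[:,2].round(3),'q',s['q'].round(3),'F',s['contact_force'].round(1),'M',s['torque'].round(3),'w',round(s['grip_width'],4),'ff',round(s['finger_force'],1))
    tw=(t-th+np.pi)%(2*np.pi)-np.pi;e=1000*(np.array([x,y,z])-p)
    print('txyz now',(R.T@e).round(1),'after twist',(Rt.from_rotvec([0,0,tw]).as_matrix().T@R.T@e).round(1),'twist',round(tw,4))
E
python3 -c "
from h import *
to(.6228,-.2504,.007,.243+np.pi)"
```

```text
t 5.78 pos [ 0.6259 -0.2546  0.0979] th 3.3781 toolz [-0.103 -0.049 -0.994] q [-0.515  0.458  1.496 -0.098  1.255 -2.289] F [0.5 0.  0.2] M [ 0.095 -0.175  0.02 ] w 0.0938 ff 0.0
txyz now [-8.1  7.  90.4] after twist [-8.2  6.9 90.4] twist -0.0065
```

Emit:
carry_out --moves '[{"tx": -8, "ty": 7, "tz": 20, "twist": -0.006}, {"tx": 0, "ty": 0, "tz": 25, "twist": 0}, {"tx": 0, "ty": 0, "tz": 25, "twist": 0}, {"tx": 0, "ty": 0, "tz": 20, "twist": 0}, {"tx": 0, "ty": 0, "tz": 0, "twist": 0}, {"tx": 0, "ty": 0, "tz": 0, "twist": 0}]'

```text
time_s: 6.52
tool_pos: [0.6225, -0.2505, 0.008]
tool_rot: [-0.122, 0.991, -0.018, -0.054]
contact_force: [-0.2, -0.5, 0.5]
grip_width: 0.0934
finger_force: 0.0
```

Emit:
carry_out --moves '[{"tx": 0, "ty": 0, "tz": 0, "twist": 0}, {"tx": 0, "ty": 0, "tz": 0, "twist": 0}, {"tx": 0, "ty": 0, "tz": 0, "twist": 0}, {"tx": 0, "ty": 0, "tz": 0, "twist": 0}, {"tx": 0, "ty": 0, "tz": 0, "twist": 0}, {"tx": 0, "ty": 0, "tz": 0, "twist": 0}]' --claw 30

```text
time_s: 7.28
tool_pos: [0.6216, -0.2501, 0.0074]
tool_rot: [-0.122, 0.991, -0.018, -0.055]
contact_force: [-0.1, 1.2, -0.2]
grip_width: 0.0402
finger_force: 29.8
```

```bash
python3 - <<'E'
from h import *
to(.6228,-.2504,.007,.243+np.pi)
for n in("top","scene"):
    im=eyes.snapshot(n); cv2.imwrite(f"pics/{n}2.png",im[:,:,::-1])
a=cv2.imread("pics/top2.png")[130:250,330:450];b=cv2.imread("pics/scene2.png")[130:250,200:320]
cv2.imwrite("pics/c2.png",cv2.resize(np.hstack([a,b]),(800,400)))
E
```

```text
t 7.28 pos [ 0.6216 -0.2501  0.0074] th 3.3861 toolz [-0.104 -0.048 -0.993] q [-0.512  0.564  1.533 -0.104  1.114 -2.28 ] F [-0.1  1.2 -0.2] M [ 0.323 -0.074  0.01 ] w 0.0402 ff 29.8
txyz now [-1.1 -0.6  0.3] after twist [-1.1 -0.6  0.3] twist 0.0015
```

View pics/c2.png

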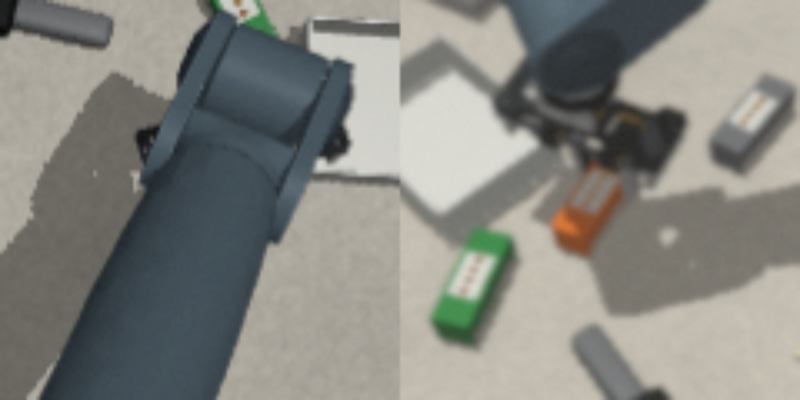

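Cassette gripped (opening 40.2 mm, 30 N). Lift, then carry it over the open part of the plate.

Emit:
carry_out --moves '[{"tx": 0, "ty": 0, "tz": -20, "twist": 0}, {"tx": 0, "ty": 0, "tz": -30, "twist": 0}, {"tx": 0, "ty": 0, "tz": -20, "twist": 0}, {"tx": 0, "ty": 0, "tz": 0, "twist": 0}]'

```text
time_s: 7.88
tool_pos: [0.6307, -0.2477, 0.0797]
tool_rot: [-0.122, 0.991, -0.02, -0.052]
contact_force: [0.9, -0.6, -2.6]
grip_width: 0.0402
finger_force: 29.8
```

```bash
python3 -c "
from h import *
to(.4644,.0296,.040,.178+np.pi)"
```

```text
t 7.88 pos [ 0.6307 -0.2477  0.0797] th 3.3859 toolz [-0.099 -0.051 -0.994] q [-0.502  0.481  1.5   -0.099  1.224 -2.282] F [ 0.9 -0.6 -2.6] M [ 0.038 -0.168  0.003] w 0.0402 ff 29.8
txyz now [ 89.4 310.4  41.6] after twist [109.8 303.8  41.6] twist 0.0663
```

Emit:
carry_out --moves '[{"tx": 0, "ty": 0, "tz": 0, "twist": 0.066}, {"tx": 8, "ty": 20, "tz": 0, "twist": 0}, {"tx": 12, "ty": 34, "tz": 0, "twist": 0}, {"tx": 14, "ty": 40, "tz": 0, "twist": 0}, {"tx": 14, "ty": 40, "tz": 0, "twist": 0}, {"tx": 14, "ty": 40, "tz": 0, "twist": 0}, {"tx": 14, "ty": 40, "tz": 0, "twist": 0}, {"tx": 14, "ty": 40, "tz": 0, "twist": 0}, {"tx": 12, "ty": 30, "tz": 0, "twist": 0}, {"tx": 8, "ty": 20, "tz": 0, "twist": 0}, {"tx": 0, "ty": 0, "tz": 0, "twist": 0}, {"tx": 0, "ty": 0, "tz": 0, "twist": 0}]'

```text
time_s: 9.38
tool_pos: [0.4672, 0.032, 0.0801]
tool_rot: [-0.089, 0.994, -0.02, -0.053]
contact_force: [-0.5, 0.5, -2.2]
grip_width: 0.0404
finger_force: 29.8
```

```bash
python3 - <<'E'
from h import *
to(.4644,.0296,.0185,.178+np.pi)
for n in("top","scene"):
    im=eyes.snapshot(n); cv2.imwrite(f"pics/{n}3.png",im[:,:,::-1])
a=cv2.imread("pics/top3.png")[150:280,250:380];b=cv2.imread("pics/scene3.png")[140:270,280:410]
cv2.imwrite("pics/c3.png",cv2.resize(np.hstack([a,b]),(800,400)))
E
```

```text
t 9.38 pos [0.4672 0.032  0.0801] th 3.3192 toolz [-0.103 -0.049 -0.994] q [-0.136  0.049  2.03  -0.069  1.159 -1.856] F [-0.5  0.5 -2.2] M [ 0.112 -0.156 -0.005] w 0.0404 ff 29.8
txyz now [-3.6  0.  61.6] after twist [-3.6  0.  61.6] twist -0.0004
```

View pics/c3.png

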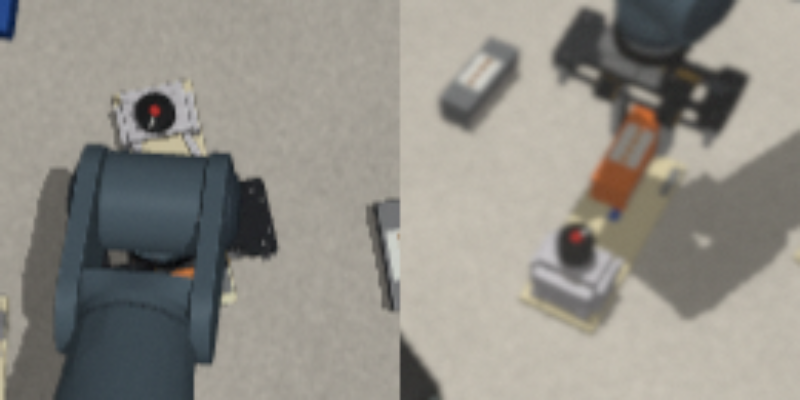

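The scene view shows the cassette held straight over the plate, pointing at the clamp. Lower it to just above the plate and check the label's position.

Emit:
carry_out --moves '[{"tx": -3.6, "ty": 0, "tz": 20, "twist": 0}, {"tx": 0, "ty": 0, "tz": 20, "twist": 0}, {"tx": 0, "ty": 0, "tz": 15, "twist": 0}, {"tx": 0, "ty": 0, "tz": 4, "twist": 0}, {"tx": 0, "ty": 0, "tz": 0, "twist": 0}, {"tx": 0, "ty": 0, "tz": 0, "twist": 0}]'

```text
time_s: 10.22
tool_pos: [0.4649, 0.0302, 0.0217]
tool_rot: [-0.09, 0.994, -0.02, -0.053]
contact_force: [0.5, -0.4, -1.8]
grip_width: 0.0397
finger_force: 29.8
```

```bash
python3 - <<'E'
from h import *
to(.4644,.0296,.0185,.178+np.pi)
im=eyes.snapshot("scene"); cv2.imwrite("pics/scene4.png",im[:,:,::-1])
m=mask(im,(3,110,60),(17,255,255),(300,150,400,230));c=biggest(m);h=cv2.convexHull(c)
f=np.zeros_like(m);cv2.drawContours(f,[h],-1,255,-1)
hs=cv2.cvtColor(im,cv2.COLOR_RGB2HSV);l=((f>0)&(hs[...,1]<100)&(hs[...,2]>90)).astype('u1')
z=.0207-.0074+.036
p=plane("scene",[cen(l)],z)[0];O=np.array([.5471,.0445]);u=np.array([np.cos(.178),np.sin(.178)]);d=p-O
print(l.sum(),cen(l),p,'dock x,y',d@u,d@[-u[1],u[0]])
g=plane("scene",c.reshape(-1,2),z)-O;print('orange top-plane dock x',(g@u).min(),(g@u).max(),'y',(g@[-u[1],u[0]]).min(),(g@[-u[1],u[0]]).max())
cv2.imwrite("pics/c4.png",cv2.resize(im[150:240,300:420,::-1],(800,600)))
E
```

```text
t 10.22 pos [0.4649 0.0302 0.0217] th 3.3196 toolz [-0.102 -0.049 -0.994] q [-0.14   0.148  2.053 -0.073  1.036 -1.85 ] F [ 0.5 -0.4 -1.8] M [ 0.091 -0.115  0.011] w 0.0397 ff 29.8
txyz now [ 0.2 -0.4  3.3] after twist [ 0.2 -0.4  3.3] twist 0.0
58 [352.81034483 201.81034483] [0.50827039 0.04494302] dock x,y -0.038137653827467144 0.007311251685938242
orange top-plane dock x -0.06656977493366605 0.019629974250182668 y -0.01854266572996761 0.027572486135376693
```

View pics/c4.png

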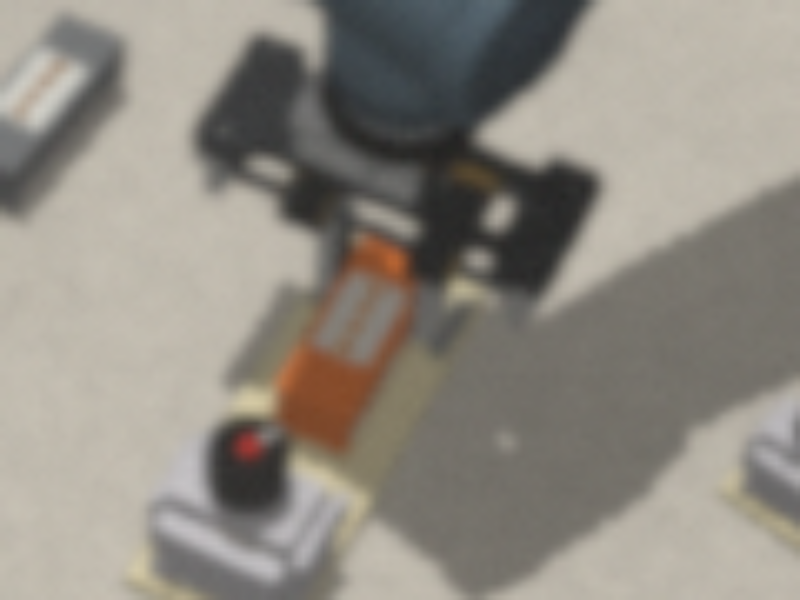

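The crop shows the cassette between the plate's edges, with the label corners at crop (350,268), (405,285), (372,368), (312,348). The mask's label centroid was biased by shaded orange, so I'll use the corners.

```bash
python3 - <<'E'
from h import *
z=.0217-.0074+.036;O=np.array([.5471,.0445]);u=np.array([np.cos(.178),np.sin(.178)]);v=np.array([-u[1],u[0]])
def dk(px,z):
    g=plane("scene",px,z)-O;return np.c_[g@u,g@v].round(4)
k=np.array([[350,268],[405,285],[372,368],[312,348]])/6.667+[300,150]-.5+.075
print(dk(np.vstack([k,k.mean(0)]),z))
im=cv2.imread("pics/scene4.png")[:,:,::-1].copy();hs=cv2.cvtColor(im,cv2.COLOR_RGB2HSV)
l=cv2.inRange(hs,(0,0,90),(180,70,255));q=np.zeros_like(l);cv2.fillPoly(q,[np.int32(k+.5)],255);q=cv2.dilate(q,np.ones((3,3)));l&=q
print((l>0).sum(),cen(l),dk([cen(l)],z))
# same for first picture: label offset vs mask on bench (bias check), spent cassette label too
im=cv2.imread("pics/scene0.png")[:,:,::-1].copy();hs=cv2.cvtColor(im,cv2.COLOR_RGB2HSV)
l=mask(im,(0,0,150),(180,90,255),(253,178,270,198))
print((l>0).sum(),cen(l),plane("scene",[cen(l)],.036))
im=cv2.imread("pics/top0.png")[:,:,::-1].copy()
l=mask(im,(0,0,170),(180,90,255),(387,164,406,186))
print((l>0).sum(),cen(l),plane("top",[cen(l)],.036))
E
```

```text
[[-0.08   -0.0156]
 [-0.0835  0.0126]
 [-0.0309  0.0197]
 [-0.0277 -0.0106]
 [-0.0552  0.0016]]
100 [353.35 197.04] [[-0.0554  0.0009]]
158 [258.48101266 186.22151899] [[ 0.64600702 -0.24242866]]
135 [395.48888889 174.03703704] [[ 0.64900529 -0.24235851]]
```

The label centre sits at dock x = -55.2 mm, y = about +1 mm, as expected. Lower to touch.

Emit:
carry_out --moves '[{"tx": 0, "ty": 0, "tz": 2.5, "twist": 0}, {"tx": 0, "ty": 0, "tz": 1, "twist": 0}, {"tx": 0, "ty": 0, "tz": 0, "twist": 0}, {"tx": 0, "ty": 0, "tz": 0, "twist": 0}]'

```text
time_s: 10.78
tool_pos: [0.4638, 0.0302, 0.0175]
tool_rot: [-0.09, 0.994, -0.02, -0.054]
contact_force: [-0.2, -0.3, -2.1]
grip_width: 0.0398
finger_force: 29.8
```

Emit:
carry_out --moves '[{"tx": 0, "ty": 0, "tz": 0.6, "twist": 0}, {"tx": 0, "ty": 0, "tz": 0, "twist": 0}, {"tx": 0, "ty": 0, "tz": 0, "twist": 0}]'

```text
time_s: 11.15
tool_pos: [0.4638, 0.0302, 0.0175]
tool_rot: [-0.09, 0.994, -0.02, -0.054]
contact_force: [-3.2, -0.4, 5.3]
grip_width: 0.04
finger_force: 29.8
```

```bash
python3 -c "
from h import *
to(.5471-.001*.9842,.0445-.001*.177,.0185,.178+np.pi)"
```

```text
t 11.15 pos [0.4638 0.0302 0.0175] th 3.3196 toolz [-0.103 -0.049 -0.993] q [-0.141  0.155  2.055 -0.074  1.028 -1.85 ] F [-3.2 -0.4  5.3] M [ 0.261  0.465 -0.037] w 0.04 ff 29.8
txyz now [-82.9  -0.9 -10.2] after twist [-82.9  -0.9 -10.2] twist -0.0
```

Emit:
carry_out --moves '[{"tx": -5, "ty": -0.5, "tz": -0.8, "twist": 0}, {"tx": -5, "ty": -0.4, "tz": -0.56, "twist": 0}, {"tx": -5, "ty": 0, "tz": -0.56, "twist": 0}, {"tx": -5, "ty": 0, "tz": -0.56, "twist": 0}, {"tx": -5, "ty": 0, "tz": -0.56, "twist": 0}, {"tx": 0, "ty": 0, "tz": 0, "twist": 0}]'

```text
time_s: 11.9
tool_pos: [0.4891, 0.0337, 0.0175]
tool_rot: [-0.09, 0.994, -0.02, -0.053]
contact_force: [-0.7, 0.4, 3.1]
grip_width: 0.0402
finger_force: 29.8
```

Emit:
carry_out --moves '[{"tx": -4, "ty": 0, "tz": -0.45, "twist": 0}, {"tx": -4, "ty": 0, "tz": -0.45, "twist": 0}, {"tx": 0, "ty": 0, "tz": 0, "twist": 0}]'

```text
time_s: 12.28
tool_pos: [0.4966, 0.0352, 0.0174]
tool_rot: [-0.09, 0.994, -0.02, -0.054]
contact_force: [-3.1, -0.5, 4.3]
grip_width: 0.0401
finger_force: 29.8
```

Emit:
carry_out --moves '[{"tx": -4, "ty": 0, "tz": -0.45, "twist": 0}, {"tx": -4, "ty": 0, "tz": -0.45, "twist": 0}, {"tx": 0, "ty": 0, "tz": 0, "twist": 0}]'

```text
time_s: 12.65
tool_pos: [0.5044, 0.0366, 0.0174]
tool_rot: [-0.09, 0.994, -0.02, -0.054]
contact_force: [-2.3, -0.7, 4.3]
grip_width: 0.0398
finger_force: 29.8
```

```bash
python3 -c "
from h import *
to(.5471-.001*.9842,.0445-.001*.177,.0175,.178+np.pi)"
```

```text
t 12.65 pos [0.5044 0.0366 0.0174] th 3.3198 toolz [-0.103 -0.049 -0.993] q [-0.118  0.241  1.952 -0.07   1.046 -1.83 ] F [-2.3 -0.7  4.3] M [0.117 0.473 0.066] w 0.0398 ff 29.8
txyz now [-42.1   0.   -4.7] after twist [-42.1   0.   -4.7] twist 0.0002
```

Emit:
carry_out --moves '[{"tx": -4, "ty": 0, "tz": -0.45, "twist": 0}, {"tx": -4, "ty": 0, "tz": -0.45, "twist": 0}, {"tx": 0, "ty": 0, "tz": 0, "twist": 0}]'

```text
time_s: 13.02
tool_pos: [0.5124, 0.0381, 0.0175]
tool_rot: [-0.09, 0.994, -0.02, -0.054]
contact_force: [-2.7, -0.8, 4.6]
grip_width: 0.0397
finger_force: 29.8
```

Emit:
carry_out --moves '[{"tx": -4, "ty": 0, "tz": -0.45, "twist": 0}, {"tx": -4, "ty": 0, "tz": -0.45, "twist": 0}, {"tx": 0, "ty": 0, "tz": 0, "twist": 0}]'

```text
time_s: 13.4
tool_pos: [0.5203, 0.0396, 0.0174]
tool_rot: [-0.09, 0.994, -0.02, -0.054]
contact_force: [-3.2, -1.0, 5.1]
grip_width: 0.0397
finger_force: 29.8
```

Emit:
carry_out --moves '[{"tx": -4, "ty": 0, "tz": -0.45, "twist": 0}, {"tx": -4, "ty": 0, "tz": -0.45, "twist": 0}, {"tx": 0, "ty": 0, "tz": 0, "twist": 0}]'

```text
time_s: 13.78
tool_pos: [0.5282, 0.041, 0.0175]
tool_rot: [-0.09, 0.994, -0.02, -0.054]
contact_force: [-2.1, -0.7, 6.3]
grip_width: 0.0401
finger_force: 29.8
```

Emit:
carry_out --moves '[{"tx": -4, "ty": 0, "tz": -0.45, "twist": 0}, {"tx": -4, "ty": 0, "tz": -0.45, "twist": 0}, {"tx": 0, "ty": 0, "tz": 0, "twist": 0}, {"tx": 0, "ty": 0, "tz": 0, "twist": 0}]'

```text
time_s: 14.28
tool_pos: [0.5361, 0.0425, 0.0175]
tool_rot: [-0.09, 0.994, -0.02, -0.053]
contact_force: [-2.3, -1.0, 4.4]
grip_width: 0.0399
finger_force: 29.8
```

```bash
python3 -c "
from h import *
to(.5471+.001*.9842,.0445+.001*.177,.0175,.178+np.pi)"
```

```text
t 14.28 pos [0.5361 0.0425 0.0175] th 3.3197 toolz [-0.103 -0.049 -0.993] q [-0.1    0.306  1.87  -0.068  1.064 -1.815] F [-2.3 -1.   4.4] M [0.129 0.409 0.053] w 0.0399 ff 29.8
txyz now [-12.1   0.   -1.4] after twist [-12.1   0.   -1.4] twist 0.0001
```

Emit:
carry_out --moves '[{"tx": -3, "ty": 0, "tz": -0.34, "twist": 0}, {"tx": -3, "ty": 0, "tz": -0.34, "twist": 0}, {"tx": 0, "ty": 0, "tz": 0, "twist": 0}]'

```text
time_s: 14.65
tool_pos: [0.5418, 0.0435, 0.0175]
tool_rot: [-0.09, 0.994, -0.02, -0.054]
contact_force: [-3.6, -0.0, 6.1]
grip_width: 0.0399
finger_force: 29.8
```

Emit:
carry_out --moves '[{"tx": -1, "ty": 0, "tz": -0.11, "twist": 0}, {"tx": -1, "ty": 0, "tz": -0.11, "twist": 0}, {"tx": 0, "ty": 0, "tz": 0, "twist": 0}]'

```text
time_s: 15.02
tool_pos: [0.5434, 0.0438, 0.0175]
tool_rot: [-0.09, 0.994, -0.02, -0.054]
contact_force: [-4.1, -0.1, 7.6]
grip_width: 0.0401
finger_force: 29.9
```

Emit:
carry_out --moves '[{"tx": -1, "ty": 0, "tz": -0.11, "twist": 0}, {"tx": 0, "ty": 0, "tz": 0, "twist": 0}]'

```text
time_s: 15.28
tool_pos: [0.5444, 0.044, 0.0175]
tool_rot: [-0.09, 0.994, -0.02, -0.054]
contact_force: [-4.8, -1.2, 7.0]
grip_width: 0.0399
finger_force: 29.9
```

Emit:
carry_out --moves '[{"tx": -0.7, "ty": 0, "tz": -0.08, "twist": 0}, {"tx": 0, "ty": 0, "tz": 0, "twist": 0}]'

```text
time_s: 15.52
tool_pos: [0.545, 0.0442, 0.0175]
tool_rot: [-0.09, 0.994, -0.02, -0.054]
contact_force: [-5.0, -0.9, 6.9]
grip_width: 0.0402
finger_force: 29.9
```

Emit:
carry_out --moves '[{"tx": -0.8, "ty": 0, "tz": -0.1, "twist": 0}, {"tx": 0, "ty": 0, "tz": 0, "twist": 0}]'

```text
time_s: 15.78
tool_pos: [0.5458, 0.0443, 0.0174]
tool_rot: [-0.09, 0.994, -0.02, -0.054]
contact_force: [-5.5, -1.2, 6.0]
grip_width: 0.0398
finger_force: 29.9
```

Emit:
carry_out --moves '[{"tx": -0.8, "ty": 0, "tz": -0.1, "twist": 0}, {"tx": 0, "ty": 0, "tz": 0, "twist": 0}]'

```text
time_s: 16.02
tool_pos: [0.5466, 0.0444, 0.0175]
tool_rot: [-0.09, 0.994, -0.02, -0.054]
contact_force: [-4.8, -1.1, 6.2]
grip_width: 0.0399
finger_force: 29.9
```

Emit:
carry_out --moves '[{"tx": -0.8, "ty": 0, "tz": -0.1, "twist": 0}, {"tx": 0, "ty": 0, "tz": 0, "twist": 0}]'

```text
time_s: 16.27
tool_pos: [0.5474, 0.0446, 0.0175]
tool_rot: [-0.09, 0.994, -0.02, -0.054]
contact_force: [-5.0, -1.2, 6.8]
grip_width: 0.0402
finger_force: 29.9
```

Emit:
carry_out --moves '[{"tx": -0.8, "ty": 0, "tz": -0.1, "twist": 0}, {"tx": 0, "ty": 0, "tz": 0, "twist": 0}]'

```text
time_s: 16.52
tool_pos: [0.5482, 0.0447, 0.0175]
tool_rot: [-0.09, 0.994, -0.02, -0.054]
contact_force: [-5.0, -1.6, 6.5]
grip_width: 0.0401
finger_force: 29.9
```

Emit:
carry_out --moves '[{"tx": -0.6, "ty": 0, "tz": -0.07, "twist": 0}, {"tx": 0, "ty": 0, "tz": 0, "twist": 0}]'

```text
time_s: 16.77
tool_pos: [0.5484, 0.0448, 0.0175]
tool_rot: [-0.09, 0.994, -0.02, -0.055]
contact_force: [-5.1, -1.6, 8.8]
grip_width: 0.0401
finger_force: 29.8
```

Emit:
carry_out --moves '[{"tx": -0.6, "ty": 0, "tz": -0.07, "twist": 0}, {"tx": 0, "ty": 0, "tz": 0, "twist": 0}]'

```text
time_s: 17.02
tool_pos: [0.5484, 0.0448, 0.0174]
tool_rot: [-0.09, 0.994, -0.02, -0.056]
contact_force: [-7.7, -2.1, 10.0]
grip_width: 0.0399
finger_force: 29.8
```

The tool has stalled at the expected spot, dock x = +1 mm, so the cassette is against the end stop. One more light push, then release.

Emit:
carry_out --moves '[{"tx": -0.5, "ty": 0, "tz": 0, "twist": 0}, {"tx": 0, "ty": 0, "tz": 0, "twist": 0}, {"tx": 0, "ty": 0, "tz": 0, "twist": 0}]'

```text
time_s: 17.4
tool_pos: [0.5484, 0.0448, 0.0174]
tool_rot: [-0.09, 0.994, -0.02, -0.056]
contact_force: [-10.0, -2.2, 11.7]
grip_width: 0.0401
finger_force: 29.8
```

Emit:
carry_out --moves '[{"tx": 0, "ty": 0, "tz": 0, "twist": 0}, {"tx": 0, "ty": 0, "tz": 0, "twist": 0}, {"tx": 0, "ty": 0, "tz": 0, "twist": 0}, {"tx": 0, "ty": 0, "tz": 0, "twist": 0}]' --claw 90

```text
time_s: 17.9
tool_pos: [0.5507, 0.0452, 0.0172]
tool_rot: [-0.09, 0.994, -0.02, -0.053]
contact_force: [0.4, -0.8, 0.3]
grip_width: 0.0768
finger_force: 0.0
```

Emit:
carry_out --moves '[{"tx": 12, "ty": 0, "tz": -25, "twist": 0}, {"tx": 20, "ty": 0, "tz": -40, "twist": 0}, {"tx": 20, "ty": 0, "tz": -40, "twist": 0}, {"tx": 10, "ty": 0, "tz": -30, "twist": 0}, {"tx": 0, "ty": 0, "tz": 0, "twist": 0}]'

```text
time_s: 18.52
tool_pos: [0.5055, 0.0407, 0.1608]
tool_rot: [-0.09, 0.994, -0.02, -0.051]
contact_force: [-0.8, 0.4, -0.8]
grip_width: 0.0899
finger_force: 0.0
```

```bash
python3 - <<'E'
from h import *
to(.611,.056,.160,.178+np.pi)
a=[]
for n in("top","scene"):
    im=eyes.snapshot(n); cv2.imwrite(f"pics/{n}5.png",im[:,:,::-1])
a=cv2.imread("pics/top5.png")[150:280,250:380];b=cv2.imread("pics/scene5.png")[140:270,280:410]
cv2.imwrite("pics/c5.png",cv2.resize(np.hstack([a,b]),(800,400),interpolation=cv2.INTER_CUBIC))
E
```

```text
t 18.52 pos [0.5055 0.0407 0.1608] th 3.3195 toolz [-0.097 -0.05  -0.994] q [-0.11   0.024  1.89  -0.062  1.319 -1.842] F [-0.8  0.4 -0.8] M [ 0.117 -0.168 -0.009] w 0.0899 ff 0.0
txyz now [-106.1   -4.   -10.2] after twist [-106.1   -4.   -10.2] twist -0.0001
```

View pics/c5.png

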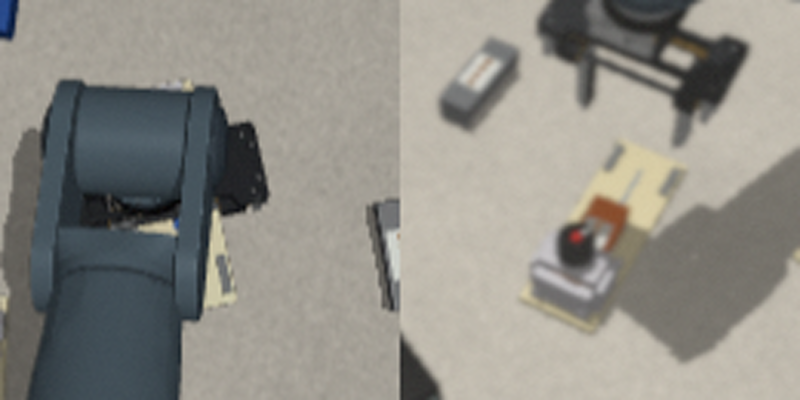

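The cassette is home under the bridge in the scene view: only its orange rear end shows, at crop (605,225). Now to remove the tilt. I'll go back to the heading where it arose (q1 about -1.1) and push lightly against the opposite limit of the last joint. Twist first.

Emit:
carry_out --moves '[{"tx": 0, "ty": 0, "tz": -10, "twist": 0.186}, {"tx": 0, "ty": 0, "tz": -10, "twist": 0.186}, {"tx": 0, "ty": 0, "tz": -10, "twist": 0.186}, {"tx": 0, "ty": 0, "tz": -10, "twist": 0.186}, {"tx": 0, "ty": 0, "tz": 0, "twist": 0.186}, {"tx": 0, "ty": 0, "tz": 0, "twist": 0.186}, {"tx": 0, "ty": 0, "tz": 0, "twist": 0.186}, {"tx": 0, "ty": 0, "tz": 0, "twist": 0.186}, {"tx": 0, "ty": 0, "tz": 0, "twist": 0.186}, {"tx": 0, "ty": 0, "tz": 0, "twist": 0.186}, {"tx": 0, "ty": 0, "tz": 0, "twist": 0.186}, {"tx": 0, "ty": 0, "tz": 0, "twist": 0.186}]'

```text
time_s: 20.12
tool_pos: [0.5071, 0.0429, 0.1955]
tool_rot: [0.855, 0.515, -0.058, -0.007]
contact_force: [0.3, 0.9, -0.4]
grip_width: 0.0896
finger_force: 0.0
```

```bash
python3 -c "
from h import *
to(.38,-.53,.22,1.0875)"
```

```text
t 20.12 pos [0.5071 0.0429 0.1955] th 1.0866 toolz [-0.107 -0.049 -0.993] q [-1.050e-01 -1.000e-03  1.850e+00 -6.100e-02  1.395e+00  3.960e-01] F [ 0.3  0.9 -0.4] M [-0.035 -0.119  0.029] w 0.0896 ff 0.0
txyz now [-566.1  155.8   17.1] after twist [-566.2  155.3   17.1] twist -0.0009
```

Emit:
carry_out --moves '[{"tx": -30, "ty": 8, "tz": 1, "twist": 0}, {"tx": -47, "ty": 13, "tz": 1, "twist": 0}, {"tx": -50, "ty": 14, "tz": 1, "twist": 0}, {"tx": -50, "ty": 14, "tz": 1, "twist": 0}, {"tx": -50, "ty": 14, "tz": 1, "twist": 0}, {"tx": -50, "ty": 14, "tz": 1, "twist": 0}, {"tx": -50, "ty": 14, "tz": 1, "twist": 0}, {"tx": -50, "ty": 14, "tz": 1, "twist": 0}, {"tx": -50, "ty": 14, "tz": 1, "twist": 0}, {"tx": -50, "ty": 14, "tz": 1, "twist": 0}, {"tx": -50, "ty": 14, "tz": 1, "twist": 0}, {"tx": -39, "ty": 8, "tz": 1, "twist": 0}]'

```text
time_s: 21.62
tool_pos: [0.383, -0.5316, 0.2239]
tool_rot: [0.854, 0.517, -0.057, -0.008]
contact_force: [-0.3, -0.1, 0.3]
grip_width: 0.0904
finger_force: 0.0
```

Emit:
carry_out --moves '[{"tx": 0, "ty": 0, "tz": 0, "twist": 0.186}, {"tx": 0, "ty": 0, "tz": 0, "twist": 0.186}, {"tx": 0, "ty": 0, "tz": 0, "twist": 0.186}, {"tx": 0, "ty": 0, "tz": 0, "twist": 0.186}, {"tx": 0, "ty": 0, "tz": 0, "twist": 0.186}, {"tx": 0, "ty": 0, "tz": 0, "twist": 0.186}, {"tx": 0, "ty": 0, "tz": 0, "twist": 0.186}, {"tx": 0, "ty": 0, "tz": 0, "twist": 0.186}, {"tx": 0, "ty": 0, "tz": 0, "twist": 0.186}, {"tx": 0, "ty": 0, "tz": 0, "twist": 0.186}, {"tx": 0, "ty": 0, "tz": 0, "twist": 0.186}, {"tx": 0, "ty": 0, "tz": 0, "twist": 0.186}]'

```text
time_s: 23.12
tool_pos: [0.3838, -0.5296, 0.2238]
tool_rot: [0.838, -0.542, -0.032, 0.048]
contact_force: [0.7, 0.5, -0.7]
grip_width: 0.0901
finger_force: 0.0
```

```bash
python3 -c "
from h import *
to(.38,-.53,.22,1.0875)"
```

```text
t 23.12 pos [ 0.3838 -0.5296  0.2238] th 5.1345 toolz [-0.105 -0.045 -0.993] q [-1.067  0.259  1.51  -0.116  1.384  1.674] F [ 0.7  0.5 -0.7] M [ 0.091 -0.038 -0.004] w 0.0901 ff 0.0
txyz now [-1.1  3.2  4.2] after twist [-1.8 -2.9  4.2] twist -2.2362
```

Emit:
carry_out --moves '[{"tx": 0, "ty": 0, "tz": 0, "twist": 0.186}, {"tx": 0, "ty": 0, "tz": 0, "twist": 0.186}, {"tx": 0, "ty": 0, "tz": 0, "twist": 0.186}, {"tx": 0, "ty": 0, "tz": 0, "twist": 0.186}, {"tx": 0, "ty": 0, "tz": 0, "twist": 0.186}, {"tx": 0, "ty": 0, "tz": 0, "twist": 0.186}, {"tx": 0, "ty": 0, "tz": 0, "twist": 0.1}, {"tx": 0, "ty": 0, "tz": 0, "twist": 0}]'

```text
time_s: 24.12
tool_pos: [0.3514, -0.5463, 0.2279]
tool_rot: [-0.41, 0.911, 0.001, -0.038]
contact_force: [0.7, -0.1, -0.7]
grip_width: 0.09
finger_force: 0.0
```

```bash
python3 -c "
from h import *
to(.38,-.53,.22,1.0875)"
```

```text
t 24.12 pos [ 0.3514 -0.5463  0.2279] th 3.9882 toolz [-0.07  -0.029 -0.997] q [-1.14   0.237  1.528 -0.077  1.38   2.742] F [ 0.7 -0.1 -0.7] M [ 0.072 -0.13  -0.006] w 0.09 ff 0.0
txyz now [-31.6 -10.8   5.4] after twist [28.1 18.   5.4] twist 2.9007
```

The push works: the tilt fell from 0.115 to 0.076. Continue in small steps.

Emit:
carry_out --moves '[{"tx": 0, "ty": 0, "tz": 0, "twist": 0.1}, {"tx": 0, "ty": 0, "tz": 0, "twist": 0.1}, {"tx": 0, "ty": 0, "tz": 0, "twist": 0.06}, {"tx": 0, "ty": 0, "tz": 0, "twist": 0}]'

```text
time_s: 24.62
tool_pos: [0.2925, -0.568, 0.2315]
tool_rot: [-0.344, 0.939, -0.003, -0.003]
contact_force: [0.2, -0.1, -0.1]
grip_width: 0.09
finger_force: 0.0
```

```bash
python3 -c "
from h import *
to(.38,-.53,.22,1.0875)"
```

```text
t 24.62 pos [ 0.2925 -0.568   0.2315] th 3.8433 toolz [-0.003 -0.008 -1.   ] q [-1.27   0.195  1.568 -0.005  1.371  2.741] F [ 0.2 -0.1 -0.1] M [ 0.119 -0.108 -0.009] w 0.09 ff 0.0
txyz now [-91.5 -27.4  11. ] after twist [74.4 59.8 11. ] twist 2.7558
```

Tilt is gone (0.008 rad). Now twist back and go over the knob.

Emit:
carry_out --moves '[{"tx": 0, "ty": 0, "tz": 0, "twist": -0.186}, {"tx": 0, "ty": 0, "tz": 0, "twist": -0.186}, {"tx": 0, "ty": 0, "tz": 0, "twist": -0.186}, {"tx": 0, "ty": 0, "tz": 0, "twist": -0.186}, {"tx": 0, "ty": 0, "tz": 0, "twist": -0.186}, {"tx": 0, "ty": 0, "tz": 0, "twist": -0.186}, {"tx": 0, "ty": 0, "tz": 0, "twist": -0.186}, {"tx": 0, "ty": 0, "tz": 0, "twist": -0.186}, {"tx": 0, "ty": 0, "tz": 0, "twist": -0.186}, {"tx": 0, "ty": 0, "tz": 0, "twist": -0.186}, {"tx": 0, "ty": 0, "tz": 0, "twist": -0.186}, {"tx": 0, "ty": 0, "tz": 0, "twist": -0.186}]'

```text
time_s: 26.12
tool_pos: [0.2942, -0.5675, 0.232]
tool_rot: [0.995, -0.099, -0.001, 0.005]
contact_force: [1.0, -0.5, 0.5]
grip_width: 0.0901
finger_force: 0.0
```

```bash
python3 -c "
from h import *
to(.611,.056,.16,3.843+2.232)"
```

```text
t 26.12 pos [ 0.2942 -0.5675  0.232 ] th 6.0843 toolz [-0.002 -0.009 -1.   ] q [-1.267  0.195  1.567 -0.005  1.371  0.503] F [ 1.  -0.5  0.5] M [ 0.042 -0.02  -0.053] w 0.0901 ff 0.0
txyz now [ 187.4 -674.4   65.6] after twist [ 181.1 -676.1   65.6] twist 0.0093
```

Emit:
carry_out --moves '[{"tx": 10, "ty": -36, "tz": 3, "twist": 0}, {"tx": 15, "ty": -56, "tz": 3, "twist": 0}, {"tx": 16, "ty": -60, "tz": 3, "twist": 0}, {"tx": 16, "ty": -60, "tz": 3, "twist": 0}, {"tx": 16, "ty": -60, "tz": 3, "twist": 0}, {"tx": 16, "ty": -60, "tz": 3, "twist": 0}, {"tx": 16, "ty": -60, "tz": 3, "twist": 0}, {"tx": 16, "ty": -60, "tz": 3, "twist": 0}, {"tx": 16, "ty": -60, "tz": 3, "twist": 0}, {"tx": 16, "ty": -60, "tz": 3, "twist": 0}, {"tx": 15, "ty": -56, "tz": 3, "twist": 0}, {"tx": 10, "ty": -40, "tz": 3, "twist": 0}]'

```text
time_s: 27.62
tool_pos: [0.605, 0.0524, 0.1893]
tool_rot: [0.995, -0.101, -0.001, 0.005]
contact_force: [0.6, -0.6, -0.1]
grip_width: 0.09
finger_force: 0.0
```

Emit:
carry_out --moves '[{"tx": 0, "ty": 0, "tz": 0, "twist": -0.186}, {"tx": 0, "ty": 0, "tz": 0, "twist": -0.186}, {"tx": 0, "ty": 0, "tz": 0, "twist": -0.186}, {"tx": 0, "ty": 0, "tz": 0, "twist": -0.186}, {"tx": 0, "ty": 0, "tz": 0, "twist": -0.186}, {"tx": 0, "ty": 0, "tz": 0, "twist": -0.186}, {"tx": 0, "ty": 0, "tz": 0, "twist": -0.186}, {"tx": 0, "ty": 0, "tz": 0, "twist": -0.186}, {"tx": 0, "ty": 0, "tz": 0, "twist": -0.186}, {"tx": 0, "ty": 0, "tz": 0, "twist": -0.186}, {"tx": 0, "ty": 0, "tz": 0, "twist": -0.186}, {"tx": 0, "ty": 0, "tz": 0, "twist": -0.186}]'

```text
time_s: 29.12
tool_pos: [0.6043, 0.05, 0.1894]
tool_rot: [0.526, 0.85, -0.005, 0.001]
contact_force: [-0.2, -0.1, -0.6]
grip_width: 0.0903
finger_force: 0.0
```

Emit:
carry_out --moves '[{"tx": 0, "ty": 0, "tz": 0, "twist": -0.186}, {"tx": 0, "ty": 0, "tz": 0, "twist": -0.186}, {"tx": 0, "ty": 0, "tz": 0, "twist": -0.186}, {"tx": 0, "ty": 0, "tz": 0, "twist": -0.186}, {"tx": 0, "ty": 0, "tz": 0, "twist": 0}, {"tx": 0, "ty": 0, "tz": 0, "twist": 0}]'

```text
time_s: 29.88
tool_pos: [0.6043, 0.0493, 0.1896]
tool_rot: [0.186, 0.983, -0.005, -0.0]
contact_force: [-0.2, -0.4, 0.7]
grip_width: 0.0901
finger_force: 0.0
```

```bash
python3 -c "
from h import *
to(.611,.056,.0687,6.075+2.976-2*np.pi)"
```

```text
t 29.88 pos [0.6043 0.0493 0.1896] th 2.7673 toolz [-0.003 -0.01  -1.   ] q [-0.101  0.161  1.685 -0.01   1.297 -1.295] F [-0.2 -0.4  0.7] M [ 0.069 -0.139  0.009] w 0.0901 ff 0.0
txyz now [ -3.6   9.8 120.8] after twist [ -3.6   9.8 120.8] twist -0.0005
```

Emit:
carry_out --moves '[{"tx": -3.6, "ty": 9.8, "tz": 20, "twist": 0}, {"tx": 0, "ty": 0, "tz": 30, "twist": 0}, {"tx": 0, "ty": 0, "tz": 30, "twist": 0}, {"tx": 0, "ty": 0, "tz": 25, "twist": 0}, {"tx": 0, "ty": 0, "tz": 15.5, "twist": 0}, {"tx": 0, "ty": 0, "tz": 0, "twist": 0}, {"tx": 0, "ty": 0, "tz": 0, "twist": 0}]'

```text
time_s: 30.75
tool_pos: [0.6118, 0.0553, 0.07]
tool_rot: [0.185, 0.983, -0.005, 0.001]
contact_force: [0.1, -0.8, 0.1]
grip_width: 0.0899
finger_force: 0.0
```

Emit:
carry_out --moves '[{"tx": 0, "ty": 0, "tz": 0, "twist": 0}, {"tx": 0, "ty": 0, "tz": 0, "twist": 0}, {"tx": 0, "ty": 0, "tz": 0, "twist": 0}, {"tx": 0, "ty": 0, "tz": 0, "twist": 0}, {"tx": 0, "ty": 0, "tz": 0, "twist": 0}, {"tx": 0, "ty": 0, "tz": 0, "twist": 0}]' --claw 30

```text
time_s: 31.5
tool_pos: [0.6115, 0.0564, 0.0692]
tool_rot: [0.186, 0.983, -0.004, 0.0]
contact_force: [2.6, 5.6, -1.1]
grip_width: 0.0375
finger_force: 30.0
```

```bash
python3 -c "
from h import *
to(.611,.056,.0687,6.075+2.976-2*np.pi)"
```

```text
t 31.5 pos [0.6115 0.0564 0.0692] th 2.7681 toolz [-0.001 -0.007 -1.   ] q [-0.089  0.318  1.736 -0.008  1.088 -1.283] F [ 2.6  5.6 -1.1] M [ 0.954 -0.504 -0.002] w 0.0375 ff 30.0
txyz now [ 0.3 -0.6  0.5] after twist [ 0.3 -0.6  0.5] twist 0.0003
```

Knob gripped (37.5 mm, 30 N), with a small side force; I'll shift 1 mm to relieve it. The first 1.2 rad of turn can't cause any slip, so turn 0.9 rad and watch the moment.

Emit:
carry_out --moves '[{"tx": 0, "ty": 1, "tz": 0, "twist": 0}, {"tx": 0, "ty": 0, "tz": 0, "twist": 0.15}, {"tx": 0, "ty": 0, "tz": 0, "twist": 0.15}, {"tx": 0, "ty": 0, "tz": 0, "twist": 0.15}, {"tx": 0, "ty": 0, "tz": 0, "twist": 0.15}, {"tx": 0, "ty": 0, "tz": 0, "twist": 0.15}, {"tx": 0, "ty": 0, "tz": 0, "twist": 0.15}, {"tx": 0, "ty": 0, "tz": 0, "twist": 0}]'

```text
time_s: 32.5
tool_pos: [0.6113, 0.0563, 0.0692]
tool_rot: [0.594, 0.805, -0.005, 0.002]
contact_force: [0.1, 1.9, 0.9]
grip_width: 0.0374
finger_force: 30.0
```

```bash
python3 -c "
from h import *
to(.611,.056,.0687,6.075+2.976-2*np.pi)"
```

```text
t 32.5 pos [0.6113 0.0563 0.0692] th 1.8706 toolz [-0.003 -0.009 -1.   ] q [-0.088  0.319  1.735 -0.011  1.089 -0.383] F [0.1 1.9 0.9] M [ 0.379 -0.005  0.01 ] w 0.0374 ff 30.0
txyz now [-0.2 -0.4  0.5] after twist [ 0.1 -0.4  0.5] twist -0.8972
```

```bash
cat > w.py <<'E'
from h import *
M=[]
for i in range(3):
    s=sensors.read_state();M.append([s['torque'][2],s['joint_torque'][5]]);eyes.snapshot("top") if i<2 else 0
R=Rt.from_quat(s['tool_rot']).as_matrix();print(round(s['time_s'],2),'turned',round(2.768-np.arctan2(R[1,0],R[0,0])%(2*np.pi),3),'Mz,t6',np.mean(M,0).round(3),np.array(M)[:,0].round(3),'F',s['contact_force'].round(1))
E
python3 w.py
```

```text
32.6 turned 0.897 Mz,t6 [-0.015  0.137] [ 0.01  -0.024 -0.032] F [-0.6  2.1  1. ]
```

Emit:
carry_out --moves '[{"tx": 0, "ty": 0, "tz": 0, "twist": 0.1}, {"tx": 0, "ty": 0, "tz": 0, "twist": 0.1}, {"tx": 0, "ty": 0, "tz": 0, "twist": 0.1}]'

```text
time_s: 32.98
tool_pos: [0.6111, 0.0563, 0.0692]
tool_rot: [0.708, 0.706, -0.004, 0.002]
contact_force: [-0.3, 1.9, 1.1]
grip_width: 0.0376
finger_force: 30.0
```

```bash
python3 w.py
```

```text
33.08 turned 1.197 Mz,t6 [ 0.039 -0.001] [0.097 0.016 0.004] F [-1.1  1.6  1.2]
```

Emit:
carry_out --moves '[{"tx": 0, "ty": 0, "tz": 0, "twist": 0.1}, {"tx": 0, "ty": 0, "tz": 0, "twist": 0.1}]'

```text
time_s: 33.33
tool_pos: [0.6111, 0.0563, 0.0692]
tool_rot: [0.775, 0.632, -0.004, 0.003]
contact_force: [0.0, 2.3, 2.1]
grip_width: 0.0378
finger_force: 30.0
```

```bash
python3 w.py
```

```text
33.42 turned 1.396 Mz,t6 [0.024 0.   ] [0.043 0.017 0.013] F [-1.2  2.   2.1]
```

Emit:
carry_out --moves '[{"tx": 0, "ty": 0, "tz": 0, "twist": 0.1}, {"tx": 0, "ty": 0, "tz": 0, "twist": 0.1}, {"tx": 0, "ty": 0, "tz": 0, "twist": 0}]'

```text
time_s: 33.8
tool_pos: [0.611, 0.0564, 0.0691]
tool_rot: [0.833, 0.553, -0.004, 0.003]
contact_force: [-2.5, 2.5, 3.0]
grip_width: 0.0377
finger_force: 30.0
```

```bash
python3 w.py
```

```text
33.9 turned 1.596 Mz,t6 [0.033 0.094] [-0.006  0.059  0.046] F [-2.9  2.1  3.8]
```

Emit:
carry_out --moves '[{"tx": 0, "ty": 0, "tz": 0, "twist": 0.1}, {"tx": 0, "ty": 0, "tz": 0, "twist": 0.1}, {"tx": 0, "ty": 0, "tz": 0, "twist": 0}]'

```text
time_s: 34.28
tool_pos: [0.611, 0.0565, 0.0691]
tool_rot: [0.884, 0.467, -0.004, 0.003]
contact_force: [-3.8, 3.1, 4.0]
grip_width: 0.0375
finger_force: 30.0
```

```bash
python3 w.py
```

```text
34.38 turned 1.796 Mz,t6 [0.04  0.091] [0.01  0.021 0.089] F [-4.   3.3  3.8]
```

Emit:
carry_out --moves '[{"tx": 0, "ty": 0, "tz": 0, "twist": 0.1}, {"tx": 0, "ty": 0, "tz": 0, "twist": 0.1}, {"tx": 0, "ty": 0, "tz": 0, "twist": 0}]'

```text
time_s: 34.75
tool_pos: [0.611, 0.0566, 0.0691]
tool_rot: [0.927, 0.376, -0.003, 0.004]
contact_force: [-4.5, 3.5, 3.8]
grip_width: 0.0374
finger_force: 30.0
```

```bash
python3 w.py
```

```text
34.85 turned 1.997 Mz,t6 [0.015 0.084] [0.018 0.006 0.022] F [-3.7  4.1  5. ]
```

Emit:
carry_out --moves '[{"tx": 0, "ty": 0, "tz": 0, "twist": 0.1}, {"tx": 0, "ty": 0, "tz": 0, "twist": 0.1}, {"tx": 0, "ty": 0, "tz": 0, "twist": 0}]'

```text
time_s: 35.22
tool_pos: [0.611, 0.0566, 0.0691]
tool_rot: [0.96, 0.282, -0.003, 0.004]
contact_force: [-4.3, 2.3, 3.9]
grip_width: 0.0373
finger_force: 30.0
```

```bash
python3 w.py
```

```text
35.33 turned 2.197 Mz,t6 [-0.004  0.084] [-0.031  0.036 -0.017] F [-4.   3.8  4. ]
```

Emit:
carry_out --moves '[{"tx": 0, "ty": 0, "tz": 0, "twist": 0.1}, {"tx": 0, "ty": 0, "tz": 0, "twist": 0.1}, {"tx": 0, "ty": 0, "tz": 0, "twist": 0}]'

```text
time_s: 35.7
tool_pos: [0.611, 0.0567, 0.0691]
tool_rot: [0.983, 0.184, -0.003, 0.004]
contact_force: [-4.3, 3.1, 4.7]
grip_width: 0.0377
finger_force: 30.0
```

```bash
python3 w.py
```

```text
35.8 turned 2.397 Mz,t6 [0.033 0.084] [0.052 0.023 0.023] F [-4.5  4.2  3.3]
```

Emit:
carry_out --moves '[{"tx": 0, "ty": 0, "tz": 0, "twist": 0.1}, {"tx": 0, "ty": 0, "tz": 0, "twist": 0.1}, {"tx": 0, "ty": 0, "tz": 0, "twist": 0}]'

```text
time_s: 36.17
tool_pos: [0.611, 0.0568, 0.0691]
tool_rot: [0.996, 0.085, -0.002, 0.004]
contact_force: [-3.5, 3.7, 4.4]
grip_width: 0.0375
finger_force: 30.0
```

```bash
sed -i "s/\[:,0\].round(3)/.T.round(3).tolist()/" w.py; python3 w.py
```

```text
36.27 turned 2.597 Mz,t6 [0.01  0.094] [[0.029, -0.015, 0.017], [0.181, 0.062, 0.038]] F [-4.   4.3  4. ]
```

Emit:
carry_out --moves '[{"tx": 0, "ty": 0, "tz": 0, "twist": 0.1}, {"tx": 0, "ty": 0, "tz": 0, "twist": 0.1}, {"tx": 0, "ty": 0, "tz": 0, "twist": 0}]'

```text
time_s: 36.65
tool_pos: [0.611, 0.0568, 0.0691]
tool_rot: [1.0, -0.014, -0.002, 0.004]
contact_force: [-3.5, 4.7, 4.2]
grip_width: 0.0379
finger_force: 30.0
```

```bash
python3 w.py
```

```text
36.75 turned -3.487 Mz,t6 [0.13  0.191] [[0.156, 0.106, 0.128], [0.278, 0.159, 0.135]] F [-4.3  4.8  3.8]
```

Moment has risen to 0.13 at 2.80 rad, so the shoulder is reached. Now small steps.

Emit:
carry_out --moves '[{"tx": 0, "ty": 0, "tz": 0, "twist": 0.06}, {"tx": 0, "ty": 0, "tz": 0, "twist": 0}, {"tx": 0, "ty": 0, "tz": 0, "twist": 0}]'

```text
time_s: 37.12
tool_pos: [0.611, 0.0568, 0.0691]
tool_rot: [0.999, -0.044, -0.001, 0.004]
contact_force: [-4.2, 5.0, 4.8]
grip_width: 0.0376
finger_force: 30.0
```

```bash
python3 w.py
```

```text
37.23 turned -3.427 Mz,t6 [0.153 0.199] [[0.155, 0.172, 0.131], [0.2, 0.199, 0.199]] F [-4.7  4.4  3.7]
```

Emit:
carry_out --moves '[{"tx": 0, "ty": 0, "tz": 0, "twist": 0.06}, {"tx": 0, "ty": 0, "tz": 0, "twist": 0}, {"tx": 0, "ty": 0, "tz": 0, "twist": 0}]'

```text
time_s: 37.6
tool_pos: [0.611, 0.0569, 0.0692]
tool_rot: [0.997, -0.074, -0.001, 0.004]
contact_force: [-4.6, 5.0, 4.1]
grip_width: 0.0375
finger_force: 30.0
```

```bash
python3 w.py
```

```text
37.7 turned -3.367 Mz,t6 [0.256 0.268] [[0.295, 0.24, 0.232], [0.269, 0.268, 0.268]] F [-4.   5.3  4.2]
```

Emit:
carry_out --moves '[{"tx": 0, "ty": 0, "tz": 0, "twist": 0.06}, {"tx": 0, "ty": 0, "tz": 0, "twist": 0}, {"tx": 0, "ty": 0, "tz": 0, "twist": 0}]'

```text
time_s: 38.08
tool_pos: [0.611, 0.0569, 0.0692]
tool_rot: [0.995, -0.104, -0.001, 0.004]
contact_force: [-4.6, 4.8, 4.6]
grip_width: 0.0374
finger_force: 30.0
```

```bash
python3 w.py
```

```text
38.17 turned -3.307 Mz,t6 [0.261 0.277] [[0.235, 0.283, 0.265], [0.278, 0.277, 0.277]] F [-4.5  4.9  3.7]
```

Joint-6 torque went 0.199, 0.268, 0.277, flat at the clutch's 0.28 N m with about 0.05 rad slipped so far. Add 0.14 rad and release.

Emit:
carry_out --moves '[{"tx": 0, "ty": 0, "tz": 0, "twist": 0.07}, {"tx": 0, "ty": 0, "tz": 0, "twist": 0.07}, {"tx": 0, "ty": 0, "tz": 0, "twist": 0}, {"tx": 0, "ty": 0, "tz": 0, "twist": 0}]'

```text
time_s: 38.67
tool_pos: [0.6111, 0.0569, 0.0692]
tool_rot: [0.985, -0.173, -0.001, 0.004]
contact_force: [-4.0, 5.6, 4.1]
grip_width: 0.0374
finger_force: 30.0
```

```bash
python3 w.py
```

```text
38.77 turned -3.167 Mz,t6 [0.267 0.276] [[0.221, 0.327, 0.252], [0.276, 0.275, 0.275]] F [-3.8  5.6  4. ]
```

Emit:
carry_out --moves '[{"tx": 0, "ty": 0, "tz": 0, "twist": 0}, {"tx": 0, "ty": 0, "tz": 0, "twist": 0}, {"tx": 0, "ty": 0, "tz": 0, "twist": 0}, {"tx": 0, "ty": 0, "tz": 0, "twist": 0}, {"tx": 0, "ty": 0, "tz": 0, "twist": 0}]' --claw 90

```text
time_s: 39.4
tool_pos: [0.6115, 0.0561, 0.0691]
tool_rot: [0.985, -0.175, -0.0, 0.005]
contact_force: [0.3, 0.0, 0.0]
grip_width: 0.0841
finger_force: 0.0
```

Emit:
carry_out --moves '[{"tx": 0, "ty": 0, "tz": -15, "twist": 0}, {"tx": 0, "ty": 0, "tz": -30, "twist": 0}, {"tx": 0, "ty": 0, "tz": -40, "twist": 0}, {"tx": 0, "ty": -30, "tz": -40, "twist": 0}, {"tx": -40, "ty": -40, "tz": 0, "twist": 0}, {"tx": -50, "ty": -30, "tz": 0, "twist": 0}, {"tx": -50, "ty": 0, "tz": 0, "twist": 0}, {"tx": -50, "ty": 0, "tz": 0, "twist": 0}, {"tx": 0, "ty": 0, "tz": 0, "twist": 0}]'

```text
time_s: 40.52
tool_pos: [0.4656, 0.2178, 0.1938]
tool_rot: [0.985, -0.173, 0.0, 0.005]
contact_force: [0.7, 0.4, 0.5]
grip_width: 0.0901
finger_force: 0.0
```

```bash
python3 - <<'E'
from h import *
to(.611,.056,.0687,0)
for n in("top","scene"):
    im=eyes.snapshot(n); cv2.imwrite(f"pics/{n}6.png",im[:,:,::-1])
a=cv2.imread("pics/top6.png")[150:280,250:380];b=cv2.imread("pics/scene6.png")[140:270,280:410]
cv2.imwrite("pics/c6.png",cv2.resize(np.hstack([a,b]),(800,400),interpolation=cv2.INTER_CUBIC))
E
```

```text
t 40.52 pos [0.4656 0.2178 0.1938] th 5.9352 toolz [-0.001 -0.009 -1.   ] q [ 0.222 -0.062  1.909 -0.009  1.298  2.143] F [0.7 0.4 0.5] M [ 0.087 -0.016 -0.034] w 0.0901 ff 0.0
txyz now [191.6 101.3 126.4] after twist [145.6 160.6 126.4] twist -0.348
```

View pics/c6.png

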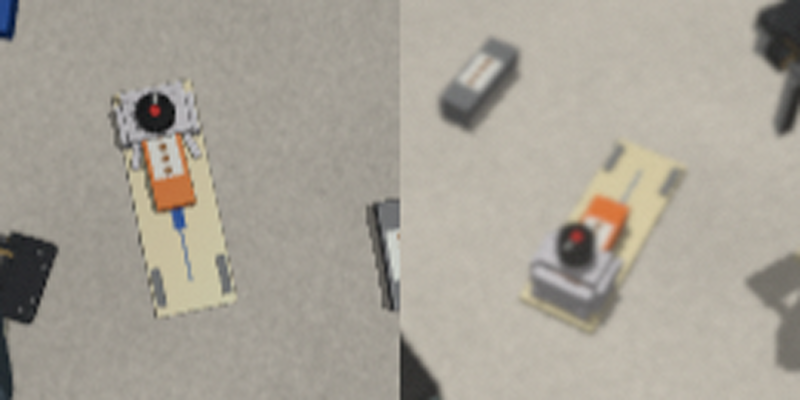

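The picture shows the gripper clear, the cassette straight in the channel under the bridge with its rear edge at crop (172,208), and the knob's white mark turned to the far side. Check the rear edge, then hand in.

```bash
python3 - <<'E'
from h import *
im=cv2.imread("pics/top6.png")[:,:,::-1].copy()
m=mask(im,(3,110,90),(17,255,255),(285,185,325,230));c=biggest(m).reshape(-1,2)
g=plane("top",c,.046)-[.5471,.0445];x=g@[np.cos(.178),np.sin(.178)];y=g@[-np.sin(.178),np.cos(.178)];print('rear x',x.min(),'y',y.min(),y.max())
if abs(x.min()+.025)<.006: print(robot.job_done())
E
```

```text
rear x -0.02781472873998742 y -0.021353135401930127 0.02015269260897994
the job is handed in; nothing more can be done
None
```

I handed the job in at about 41 s of the 72 s limit: the cassette is home against the end stop, the thumbscrew is tight with an estimated 0.2 rad (11°) of clutch slip, and the gripper is clear; I got no verdict back.

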